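# Unclip the radio's battery door and put the pack on charge

## Task

The kitchen radio lying on its face needs charging. Pinch the tab of its battery door in towards the grip rib, swing that end of the door well up (15 to 20 degrees) on its two tongues before drawing it out, and lay the door flat on the bare table, outer face up, clear of the radio and the charger. Then lift the battery pack out and set it down, flat in the recess of the white charger, without dropping the door or the pack and without disturbing the mug, spice jar or egg timer.

Things in the scene. Friction and masses are not known exactly. Their poses are not given: they have to be found in the camera images.
- radio: Grey portable radio on its face, fixed: 164 (x) x 180 (y) x 58 mm high, aerial on its +x side (to x 89), wheels on its -y side (to y -99). Origin: centre of its underside, z up. In its flat top, centred, is a 110 (x) x 87 (y) mm opening that the door closes. Starts turned at most 0.35 rad from the world axes: its +x end is always the one away from the robot.
- hinge (a point): The door's pivot, fixed to the radio at (-55, 0, 55) mm in its frame, same axes: middle of the lower edge of the lip at the -x end of the opening. At both x ends the radio's top is a 3 mm thick lip (z 55 to 58), hollow below. The door swings about this point's y axis, its +x end rising.
- slot (a point): Where tongues lies when the door is fitted; fixed to the radio at (-58, 0, 51) mm in its frame.
- seat (a point): Where the door's origin lies when the door is fitted; fixed to the radio at (0, 0, 49) mm in its frame. The door rests here on ledges at both y sides (|y| over 36.5 mm).
- door: Loose, slightly lighter grey door, 0.1 kg with its tab, fitted in the radio with the same axes and its outer face flush with the radio's top; 1.5 to 3 mm play. Origin: centre of its underside, z up through the outer face. Plate x -52.5 to 53.5, y -42 to 42 mm, outer face at z 9; rims and tongues reach down to z 0.
- tongues (a point): Point on the door at (-58, 0, 2) mm in its frame, midway between its two tongues. These reach to x -61 (z 0 to 4), 6 mm under the radio's -x lip with 2 mm of vertical play, so that this end cannot be lifted straight out.
- rib (a point): Middle of the -x face of the door's fixed grip rib, at (12, 0, 16) mm in the door's frame; the rib spans x 12 to 17, y -20 to 20, z 9 to 22. Pinch rib and tab paddle together, one finger on this face, the other on the paddle's +x face: 36 mm with the tab out, 28 mm when fully in.
- tab (a joint): Travel of the release tab on the door, in m: 0 out (latched) to 0.008 pressed fully in, towards the rib (door's -x). A spring returns it: about 3 N at 0, 7 N fully in. Its hook reaches 5 mm under the radio's +x lip and is clear of it from about 0.006.
- tab_paddle (a point): Centre of the outer (+x) face of the tab's upright paddle, at (48, 0, 16) mm in the door's frame with the tab out; moves with the tab. The paddle is 4 mm thick, 24 mm wide (y), and stands 13 mm above the door's face like the rib.
- pack: Loose black battery pack, a rounded block 30 (x) x 60 (y) x 30 mm high, about 0.15 kg. Origin: centre of its underside. Starts under the door on the radio's bay floor (z 12 in the radio's frame), in the middle of the opening, axes along the radio's, between 6 mm high strips with 2.5 mm play; its top is 16 mm below the radio's top.
- charger: White charger, fixed to the table: 90 (x) x 110 (y) x 22 mm high, with an open recess 40 (x) x 70 (y) mm, 10 mm deep, in its middle. Origin: centre of its underside, z up. Starts turned at most 0.5 rad from the world axes. The pack fits either way round, long side along the charger's y.
- charger_floor (a point): Centre of the floor of the charger's recess, 12 mm above the table; the charger's axes. The pack's origin belongs here.
- mug: White mug with a dark green band, 82x112x94 mm high, a loose bystander beyond the work. Origin: centre of its underside.
- spice_jar: Spice jar with a yellow cap, 45x44x100 mm high, a loose bystander. Origin: centre of its underside.
- egg_timer: Round egg timer with a red top, 63x63x60 mm high, a loose bystander. Origin: centre of its underside.

How it is judged:
By the outcome, as a careful person would: the job done as asked, in the order asked, and still so for the second after the job is handed in, with the robot touching nothing.
It also fails if it takes over 53 s, if anything falls off the work surface, if the arm or the gripper's body presses on something with over 40 N, if the wrist force passes 120 N, or if a joint passes its speed limit or range.

## Robot

A 6-joint arm with a two-finger parallel gripper is mounted at the origin on a cart in front of the work surface, level with it; the furniture and walls round the work are solid. World frame = base frame: x ahead of the robot, y to its left, z up, the work surface at z = 0. Lengths are in m, angles in degrees, forces in N, time in s.
With the tool pointing down it reaches from about 0.25 to 0.725 m from the base axis. Payload 9.7 kg.
Tool frame: the origin (TCP) lies between the finger pads; the fingertips stand 25 mm ahead of it and the grasp point (between the pads) lies 6 mm ahead of it; z points along the fingers, y is the line along which they close (so a half turn about z gives the same grasp; the last joint's range is limited). The gripper opens to 85 mm and grips with 20 to 120 N. Pads are 22 mm wide; open, the fingers measure 114 mm over their backs; the gripper's body (76 mm by 85 mm) begins 54 mm behind the grasp point. The pads swing forward as they close: fully open they stand 13 mm farther back than shut.
Start: joints at [-73.969, 4.979, 10.078, 95.1, 0, 90], TCP at [0.152, -0.529, 0.256] pointing down, gripper open.
Joint ranges: [-179.16, 179.16], [-48.56, 103.87], [-65.8, 70.77], [-126.05, 130.52], [-82.76, 87.17], [-180, 180]. Speed limits (degrees/s): [127.2, 127.2, 147.25, 180, 180, 180].

## Interface

Orientations are given as [roll, pitch, yaw] about the fixed x, y, z axes, in that order (R = Rz(yaw) Ry(pitch) Rx(roll)).
In Python, from workcell import bot gives the robot as it stands.
- The arm moves only by the shell command python3 drive.py [FORCE], which reads ROWS from standard input. ROWS is a JSON object whose key "plan" holds a list of rows, 1 to 5 of them, each of 5 numbers: dx, dy, dz in m, then a turn about the tool's z in degrees, then the finger opening in m; each row is the pose to reach, as a shift and turn from the pose commanded when the command began, along the tool's axes at that moment; what a row does not reach only later rows make up. A row lasts 1/12 s, in which the tool goes at most 0.0417 m and 7.16 degrees, less where a joint would pass 70% of its speed; a pose out of reach is approached as far as the arm can. The fingers move at their own pace and stop on an object; FORCE is the grip in N (left out, the last holds). Time passes only in rows, so rows that do not move let the fingers close. It prints the time, the measured TCP pose, the force, the opening and the grip force at its end. Input that does not fit is refused with a message, and nothing moves.
- bot.get_obs(): the state, without advancing time (a new reading comes with each control period).
- bot.camera(name): name is "scene" or "top"; returns the picture (420x560x3 uint8, blue, green, red); there is no depth.
- bot.camera_info(name): a dict with "mtx" (3x3 intrinsics, pixels), "extrinsics" (4x4, takes a point from camera to world coordinates). Camera axes: x right, y down, z forward; pixel columns grow to the right and rows downward; lengths in m; the calibration is good to about 2 mm. A picture is of the moment at which its call begins. camera_info takes no time and is no camera call.
- bot.job_done(): hands the job in; it is judged then, once.
The state is a dict: "time": time; "q": joint angles; "qd": joint speeds; "joint_efforts": joint torques, N m; "ee_pos": TCP position; "tcp_rot": TCP orientation; "wrist_force": force on the tool from outside, world axes, zero at the start; "torque": the same for the moment, N m; "opening": finger opening in m; "grasp_force": force on a finger pad.
Only numpy, scipy, OpenCV 4.12 (cv2) and the standard library are available. Lean on these libraries where they do the work, as an engineer would, in place of code of your own. Each camera call takes 0.05 s, during which the arm holds its last target. There are 200 camera calls.

## Working session

There is one attempt and no reset: what is moved stays moved. The work goes in short steps, Python scripts to look and compute and a shell command to move; the robot and the scene stay as the last step left them, time stands still between calls to the robot, and variables do not carry over. Pictures are saved under pics/ and viewed, at most 10 in all, crops included, and the job is handed in when it is done.

```bash
ls; mkdir -p pics
python3 - <<'E'
from workcell import bot
import cv2,numpy as np
np.set_printoptions(precision=4,suppress=True)
for n in ("scene","top"):
    cv2.imwrite(f"pics/{n}0.png",bot.camera(n)); i=bot.camera_info(n); print(n,i["mtx"],i["extrinsics"])
o=bot.get_obs(); print(o)
E
```

```text
drive.py
pics
workcell.py
scene [[469.5494   0.     278.8626]
 [  0.     469.5494 211.0833]
 [  0.       0.       1.    ]] [[-0.8892 -0.3473  0.298   0.3654]
 [-0.4571  0.6448 -0.6126  0.5563]
 [ 0.0206 -0.6809 -0.732   0.7303]
 [ 0.      0.      0.      1.    ]]
top [[506.911    0.     274.7253]
 [  0.     506.911  207.4805]
 [  0.       0.       1.    ]] [[ 0.0115 -0.9923  0.1236  0.5155]
 [-0.9999 -0.0111  0.0035  0.0046]
 [-0.0021 -0.1237 -0.9923  1.0485]
 [ 0.      0.      0.      1.    ]]
{'time': 0.1, 'q': array([-73.9701,   5.0083,  10.0367,  95.0993,  -0.0022,  89.9978]), 'qd': array([-0.0317, -0.1213,  0.1053, -0.1424,  0.0075,  0.0935]), 'joint_efforts': array([  0.0017, -52.1562,  46.5654,   0.016 ,   0.    ,  -0.    ]), 'ee_pos': array([ 0.1518, -0.5284,  0.2556]), 'tcp_rot': array([-179.9292,    0.0021,   16.0321]), 'wrist_force': array([0.0743, 1.48  , 0.1991]), 'torque': array([-0.0257,  0.0042,  0.0261]), 'grasp_force': 0.0, 'opening': 0.08521569733659674}
```
View pics/top0.png

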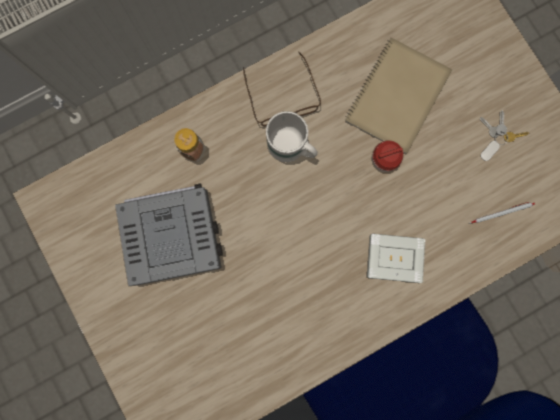

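View pics/scene0.png

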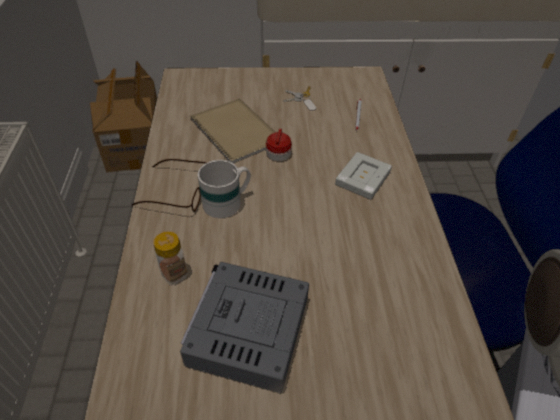

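The top view shows the radio at about (168,236), tab and rib near (163,213) and (165,228), the charger at (397,258), jar (188,140), mug (288,137) and timer (388,155). I'll zoom in on the radio and charger.

Run:
```python
import cv2,numpy as np
a=cv2.imread("pics/top0.png")
r=cv2.resize(a[180:290,110:225],None,fx=5,fy=5,interpolation=cv2.INTER_CUBIC)
c=cv2.resize(a[225:290,360:432],None,fx=3,fy=3,interpolation=cv2.INTER_CUBIC)
r=cv2.convertScaleAbs(r,alpha=1.8)
im=np.zeros((550,800,3),np.uint8); im[:,:575]=r; im[:195,580:580+216]=c
cv2.imwrite("pics/crop1.png",im)
```

View pics/crop1.png

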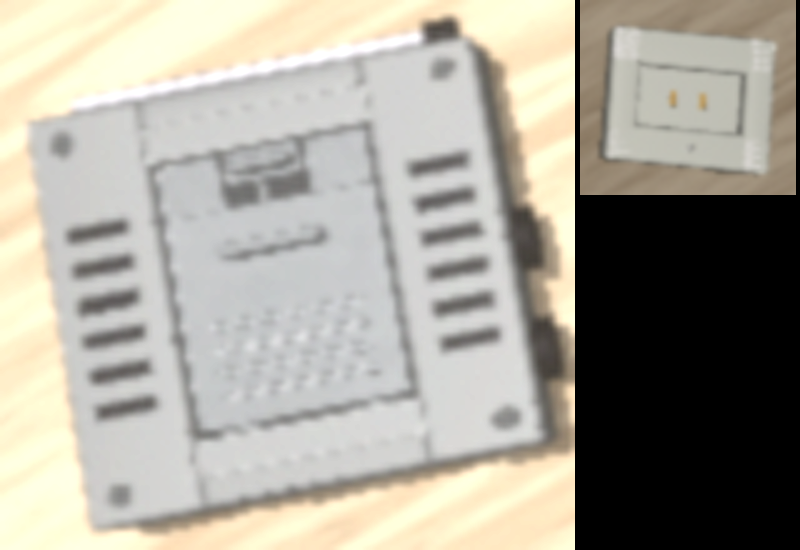

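The crop shows the door opening corners at about (151,165), (370,125), (413,395), (197,437) and the body's top corners at (30,122), (470,42), (548,437), (92,525). The charger is upper right, its recess at (637,65)–(741,133). I'll cast rays for both.

```bash
cat > h.py <<'E'
from workcell import bot
import cv2,numpy as np
np.set_printoptions(precision=4,suppress=True)
def ray(n,uv,z):
    i=bot.camera_info(n);E=i["extrinsics"];uv=np.atleast_2d(uv).astype(float)
    d=np.c_[uv,np.ones(len(uv))]@np.linalg.inv(i["mtx"]).T@E[:3,:3].T
    return E[:3,3]+d*((z-E[2,3])/d[:,2])[:,None]
def proj(n,P):
    i=bot.camera_info(n);E=i["extrinsics"]
    c=(np.atleast_2d(P)-E[:3,3])@E[:3,:3]; c=c@i["mtx"].T
    return c[:,:2]/c[:,2:]
def fit(M,W):
    M=np.array(M,float);W=np.array(W)[:,:2]
    z=(M-M.mean(0))@[1,1j];w=(W-W.mean(0))@[1,1j]
    s=(np.conj(z)*w).sum();t=np.angle(s);R=np.array([[np.cos(t),-np.sin(t)],[np.sin(t),np.cos(t)]])
    o=W.mean(0)-R@M.mean(0)
    return o,np.degrees(t),abs(s)/(abs(z)**2).sum(),(W-o-M@R.T)*1000
E
python3 - <<'E'
from h import *
f=lambda p,k,x0,y0,ox: (np.array(p,float)-[ox,0]+.5)/k-.5+[x0,y0]
op=f([(151,165),(370,125),(413,395),(197,437)],5,110,180,0)
bo=f([(30,122),(470,42),(548,437),(92,525)],5,110,180,0)
# image up=+x, left=+y
M=lambda a,b:[(a,b),(a,-b),(-a,-b),(-a,b)]
for m,p,z in((M(.055,.0435),op,.058),(M(.082,.09),bo,.058)):
    print(*fit(m,ray("top",p,z)))
re=f([(637,65),(744,73),(741,133),(635,127)],3,360,225,580)
co=f([(612,28),(775,42),(765,172),(604,158)],3,360,225,580)
for m,p,z in((M(.02,.035),re,.022),(M(.045,.055),co,.022)):
    print(*fit(m,ray("top",p,z)))
a=bot.camera("top")
hsv=cv2.cvtColor(a,cv2.COLOR_BGR2HSV)
for n,uv,z in(("jar",(187,138),.1),("mug",(288,135),.094),("timer",(388,155),.06)):print(n,ray("top",uv,z))
E
```

```text
[0.5812 0.2198] 11.423382370615663 0.9855828927741267 [[-0.7708  0.0304]
 [-1.166  -0.367 ]
 [ 0.946   1.1131]
 [ 0.9908 -0.7765]]
[0.5813 0.2189] 11.65719332956649 0.9797593910221819 [[-1.1288 -1.7185]
 [-3.6236  1.9142]
 [ 2.0981  0.286 ]
 [ 2.6543 -0.4816]]
[ 0.5439 -0.2375] -3.1700866909476826 1.0215720406637692 [[ 0.7767  0.9006]
 [ 0.092  -1.1018]
 [-0.0878 -0.4019]
 [-0.7808  0.6031]]
[ 0.5438 -0.2373] -4.5633142009675005 0.9818733850794884 [[-1.6327 -0.1511]
 [-1.093  -0.2994]
 [ 1.7265  1.3874]
 [ 0.9993 -0.9369]]
jar [[0.7661 0.1777 0.1   ]]
mug [[ 0.7757 -0.0161  0.094 ]]
timer [[ 0.7464 -0.2162  0.06  ]]
```

```bash
cat >> h.py <<'E'
def to(x,y,z,yaw=None):
    "tool-axis shift and turn from the measured pose to a world TCP target"
    o=bot.get_obs();t=np.radians(o["tcp_rot"][2]);d=np.array([x,y,z])-o["ee_pos"]
    c,s=np.cos(t),np.sin(t)
    w=0 if yaw is None else (o["tcp_rot"][2]-yaw+180)%360-180
    print("t%.2f"%o["time"],o["ee_pos"],o["tcp_rot"],"F",o["wrist_force"],"op %.4f"%o["opening"],"-> shift",np.array([c*d[0]+s*d[1],s*d[0]-c*d[1],-d[2]]),"turn %.1f"%w)
E
for i in 1; do
echo '{"plan":[[0.13,-0.12,0,0,0.085],[0.13,-0.12,0,0,0.085],[0.13,-0.12,0,0,0.085],[0.13,-0.12,0,0,0.085],[0.13,-0.12,0,0,0.085]]}' | python3 drive.py
echo '{"plan":[[0.13,-0.12,0,0,0.085],[0.13,-0.12,0,0,0.085],[0.13,-0.12,0,0,0.085],[0.13,-0.12,0,0,0.085],[0.13,-0.12,0,0,0.085]]}' | python3 drive.py
echo '{"plan":[[0.13,-0.12,0,0,0.085],[0.13,-0.12,0,0,0.085],[0.13,-0.12,0,0,0.085],[0.13,-0.12,0,0,0.085],[0.13,-0.12,0,0,0.085]]}' | python3 drive.py
echo '{"plan":[[0.13,-0.12,0,0,0.085],[0.13,-0.12,0,0,0.085],[0.13,-0.12,0,0,0.085],[0.13,-0.12,0,0,0.085],[0.13,-0.12,0,0,0.085]]}' | python3 drive.py
echo '{"plan":[[0.13,-0.12,0,0,0.085],[0.13,-0.12,0,0,0.085],[0.13,-0.12,0,0,0.085],[0.13,-0.12,0,0,0.085],[0.13,-0.12,0,0,0.085]]}' | python3 drive.py
echo '{"plan":[[0,0,0,-7,0.05],[0,0,0,-14,0.05],[0,0,0,-21,0.05],[0,0,0,-28,0.05],[0,0,0,-35,0.05]]}' | python3 drive.py
echo '{"plan":[[0,0,0,-7,0.05],[0,0,0,-14,0.05],[0,0,0,-21,0.05],[0,0,0,-28,0.05],[0,0,0,-35,0.05]]}' | python3 drive.py
echo '{"plan":[[0,0,0,-7,0.05],[0,0,0,-14,0.05],[0,0,0,-15.5,0.05],[0,0,0,-15.5,0.05]]}' | python3 drive.py
done
python3 -c "
from h import *
to(.6106,.2255,.13,101.5)"
```

```text
time: 0.57
ee_pos: [0.2452, -0.3736, 0.2566]
tcp_rot: [-180.0, -0.1, 16.2]
wrist_force: [-0.1, -0.8, -0.2]
opening: 0.0849
grasp_force: 0.0
time: 0.98
ee_pos: [0.3372, -0.2225, 0.2564]
tcp_rot: [-180.0, -0.1, 16.2]
wrist_force: [-0.7, -0.0, -0.4]
opening: 0.0851
grasp_force: 0.0
time: 1.4
ee_pos: [0.4292, -0.071, 0.2558]
tcp_rot: [-179.9, -0.0, 16.2]
wrist_force: [0.7, 0.4, 0.7]
opening: 0.085
grasp_force: 0.0
time: 1.82
ee_pos: [0.5211, 0.0801, 0.255]
tcp_rot: [-179.9, 0.0, 16.2]
wrist_force: [0.7, -0.3, 0.0]
opening: 0.0853
grasp_force: 0.0
time: 2.23
ee_pos: [0.6196, 0.2094, 0.2542]
tcp_rot: [-179.1, 0.1, 18.4]
wrist_force: [1.4, -0.2, -0.1]
opening: 0.0851
grasp_force: 0.0
time: 2.65
ee_pos: [0.6179, 0.2065, 0.2558]
tcp_rot: [-179.2, -0.5, 53.6]
wrist_force: [-0.0, 0.2, 0.5]
opening: 0.0498
grasp_force: 0.0
time: 3.07
ee_pos: [0.6178, 0.2064, 0.2559]
tcp_rot: [-179.6, -0.8, 88.6]
wrist_force: [-0.6, -0.2, -0.1]
opening: 0.0503
grasp_force: 0.0
time: 3.4
ee_pos: [0.6178, 0.2065, 0.2559]
tcp_rot: [-179.9, -0.9, 103.8]
wrist_force: [0.5, -0.1, 0.3]
opening: 0.0499
grasp_force: 0.0
t3.40 [0.6178 0.2065 0.2559] [-179.8767   -0.8879  103.7924] F [ 0.5078 -0.1146  0.2788] op 0.0499 -> shift [ 0.0202 -0.0025  0.1259] turn 2.3
```

```bash
echo '{"plan":[[0,0,0.04,2.3,0.05],[0,0,0.08,2.3,0.05],[0.01,0,0.12,2.3,0.05],[0.0202,-0.0025,0.146,2.3,0.05],[0.0202,-0.0025,0.146,2.3,0.05]]}' | python3 drive.py
python3 - <<'E'
from h import *
to(.6106,.2255,.085,101.5)
a=bot.camera("scene"); cv2.imwrite("pics/s2.png",cv2.resize(a[230:400,150:350],None,fx=4,fy=3.5,interpolation=cv2.INTER_CUBIC))
E
```

```text
time: 3.82
ee_pos: [0.6063, 0.2281, 0.1036]
tcp_rot: [-179.3, -0.8, 101.4]
wrist_force: [-1.3, -0.8, -0.9]
opening: 0.0501
grasp_force: 0.0
t3.82 [0.6063 0.2281 0.1036] [-179.2954   -0.8233  101.392 ] F [-1.3204 -0.8315 -0.8873] op 0.0501 -> shift [-0.0034  0.0037  0.0186] turn -0.1
```

View pics/s2.png

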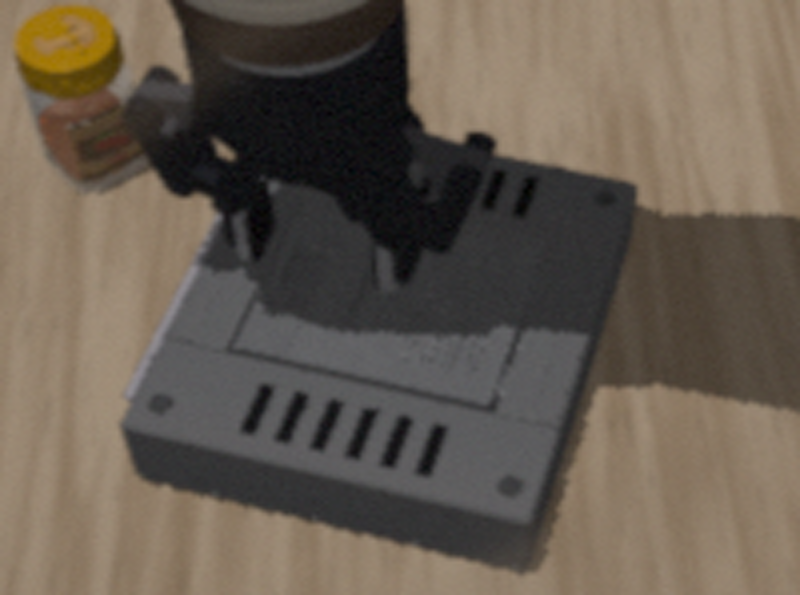

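The fingers, tips at (250,255) and (390,285) in the crop, straddle the rib and tab. Descending until the tips reach the door face.

```bash
echo '{"plan":[[-0.0034,0.0037,0.004,0,0.05],[-0.0034,0.0037,0.01,0,0.05],[-0.0034,0.0037,0.015,0,0.05],[-0.0034,0.0037,0.017,0,0.05],[-0.0034,0.0037,0.017,0,0.05]]}' | python3 drive.py
echo '{"plan":[[0,0,0.002,0,0.05],[0,0,0.002,0,0.05],[0,0,0.002,0,0.05]]}' | python3 drive.py | grep -E "ee|wr"
echo '{"plan":[[0,0,0.002,0,0.05],[0,0,0.002,0,0.05],[0,0,0.002,0,0.05]]}' | python3 drive.py | grep -E "ee|wr"
```

```text
time: 4.28
ee_pos: [0.6141, 0.2258, 0.0937]
tcp_rot: [-179.9, -0.9, 101.4]
wrist_force: [0.8, -0.5, 0.1]
opening: 0.0501
grasp_force: 0.0
ee_pos: [0.6139, 0.2261, 0.0918]
wrist_force: [0.3, 0.3, 0.7]
ee_pos: [0.6137, 0.2262, 0.0895]
wrist_force: [-0.2, 0.8, 0.6]
```

```bash
echo '{"plan":[[0,-0.003,0.002,0,0.05],[0,-0.003,0.002,0,0.05],[0,-0.003,0.002,0,0.05]]}' | python3 drive.py | grep -E "ee|wr"
echo '{"plan":[[0,0,0.002,0,0.05],[0,0,0.002,0,0.05],[0,0,0.002,0,0.05]]}' | python3 drive.py | grep -E "ee|wr"
echo '{"plan":[[0,0,0.002,0,0.05],[0,0,0.002,0,0.05],[0,0,0.002,0,0.05]]}' | python3 drive.py | grep -E "ee|wr"
echo '{"plan":[[0,0,0.002,0,0.05],[0,0,0.002,0,0.05],[0,0,0.002,0,0.05]]}' | python3 drive.py | grep -E "ee|wr"
```

```text
ee_pos: [0.6106, 0.2255, 0.0874]
wrist_force: [0.1, 0.1, -0.1]
ee_pos: [0.6108, 0.2256, 0.0854]
wrist_force: [0.0, 0.1, -0.7]
ee_pos: [0.6108, 0.2256, 0.0834]
wrist_force: [0.2, -0.3, -0.0]
ee_pos: [0.6107, 0.2256, 0.0814]
wrist_force: [-1.3, 0.7, -0.1]
```

```bash
echo '{"plan":[[0,0,0.0015,0,0.05],[0,0,0.0015,0,0.05],[0,0,0.0015,0,0.05]]}' | python3 drive.py | grep -E "ee|wr"
echo '{"plan":[[0,0,0.0015,0,0.05],[0,0,0.0015,0,0.05],[0,0,0.0015,0,0.05]]}' | python3 drive.py | grep -E "ee|wr"
echo '{"plan":[[0,0,0.0015,0,0.045],[0,0,0.0015,0,0.045],[0,0,0.0015,0,0.045]]}' | python3 drive.py | grep -E "ee|wr"
```

```text
ee_pos: [0.6109, 0.2257, 0.0802]
wrist_force: [1.4, 1.4, 0.9]
ee_pos: [0.611, 0.2257, 0.08]
wrist_force: [-3.9, -1.1, 9.3]
ee_pos: [0.6118, 0.226, 0.0808]
wrist_force: [-3.4, -2.2, 20.5]
```

```bash
echo '{"plan":[[0,0,-0.0085,0,0.05],[0,0,-0.0085,0,0.05],[0,0,-0.0085,0,0.05]]}' | python3 drive.py 
echo '{"plan":[[0,0,0,0,0.02],[0,0,0,0,0.02],[0,0,0,0,0.02],[0,0,0,0,0.02],[0,0,0,0,0.02]]}' | python3 drive.py 35
echo '{"plan":[[0,0,0,0,0.02],[0,0,0,0,0.02],[0,0,0,0,0.02],[0,0,0,0,0.02]]}' | python3 drive.py 35
```

```text
time: 6.78
ee_pos: [0.611, 0.2256, 0.0858]
tcp_rot: [-179.9, -0.9, 101.4]
wrist_force: [0.2, -0.2, -0.3]
opening: 0.05
grasp_force: 0.0
time: 7.2
ee_pos: [0.6075, 0.2248, 0.0855]
tcp_rot: [-179.5, -0.9, 101.5]
wrist_force: [-19.4, -5.7, 13.4]
opening: 0.0268
grasp_force: 35.9
time: 7.53
ee_pos: [0.6075, 0.2248, 0.0855]
tcp_rot: [-179.5, -0.9, 101.5]
wrist_force: [-19.2, -5.3, 15.0]
opening: 0.0266
grasp_force: 35.9
```

```bash
echo '{"plan":[[0,-0.002,0,0,0.02],[0,-0.004,0,0,0.02],[0,-0.004,0,0,0.02]]}' | python3 drive.py | grep -E "ee|wr|op"
echo '{"plan":[[0,-0.0003,-0.002,0,0.02],[0,-0.0006,-0.0035,0,0.02],[0,-0.0009,-0.005,0,0.02],[0,-0.0012,-0.007,0,0.02],[0,-0.0012,-0.007,0,0.02]]}' | python3 drive.py
```

```text
ee_pos: [0.6067, 0.2247, 0.0857]
wrist_force: [-2.0, -0.3, 5.9]
opening: 0.0265
time: 8.2
ee_pos: [0.6057, 0.2244, 0.0918]
tcp_rot: [-179.8, -0.9, 101.4]
wrist_force: [1.5, -0.7, -8.3]
opening: 0.0267
grasp_force: 36.9
```

```bash
echo '{"plan":[[0,-0.0004,-0.002,0,0.02],[0,-0.0008,-0.0035,0,0.02],[0,-0.0013,-0.005,0,0.02],[0,-0.0018,-0.007,0,0.02],[0,-0.0018,-0.007,0,0.02]]}' | python3 drive.py
python3 -c "
from h import *
a=bot.camera('scene'); cv2.imwrite('pics/s3.png',cv2.resize(a[240:380,190:340],None,fx=5,fy=4,interpolation=cv2.INTER_CUBIC))"
```

```text
time: 8.62
ee_pos: [0.604, 0.2239, 0.1]
tcp_rot: [-179.9, -0.9, 101.4]
wrist_force: [1.1, 0.1, -9.2]
opening: 0.0271
grasp_force: 40.3
```

View pics/s3.png

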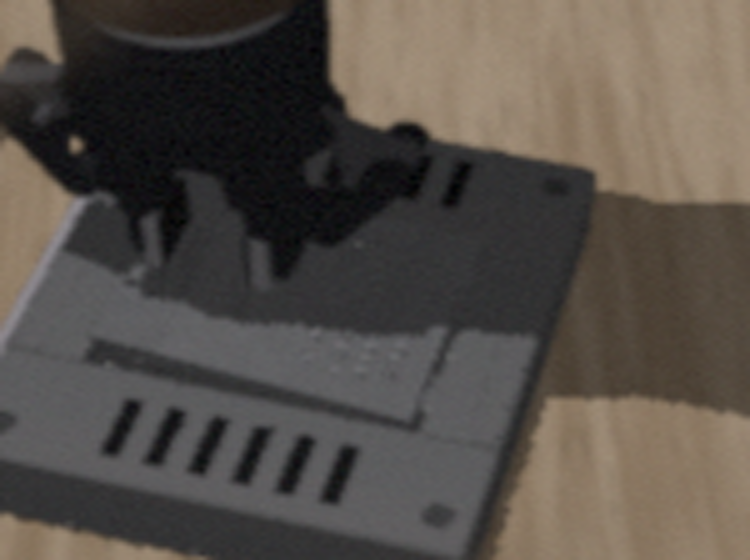

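The door's +x end is rising: its near corner is at (95,340), with the hinge end still down at (415,430). The angle is about 10°, so I'll keep swinging.

```bash
echo '{"plan":[[0,-0.0008,-0.0022,0,0.02],[0,-0.0015,-0.0045,0,0.02],[0,-0.0023,-0.0065,0,0.02],[0,-0.0031,-0.0085,0,0.02],[0,-0.004,-0.0105,0,0.02]]}' | python3 drive.py
echo '{"plan":[[0,0,0,0,0.02],[0,0,0,0,0.02]]}' | python3 drive.py
python3 -c "
from h import *
a=bot.camera('scene'); cv2.imwrite('pics/s4.png',cv2.resize(a[260:380,190:310],None,fx=5,fy=5,interpolation=cv2.INTER_CUBIC))"
```

```text
time: 9.08
ee_pos: [0.6005, 0.2231, 0.1107]
tcp_rot: [-179.9, -0.9, 101.4]
wrist_force: [4.8, 1.1, -7.8]
opening: 0.0267
grasp_force: 41.4
time: 9.25
ee_pos: [0.6006, 0.2231, 0.1107]
tcp_rot: [-180.0, -0.9, 101.4]
wrist_force: [5.7, 1.2, -7.3]
opening: 0.0264
grasp_force: 40.9
```

View pics/s4.png

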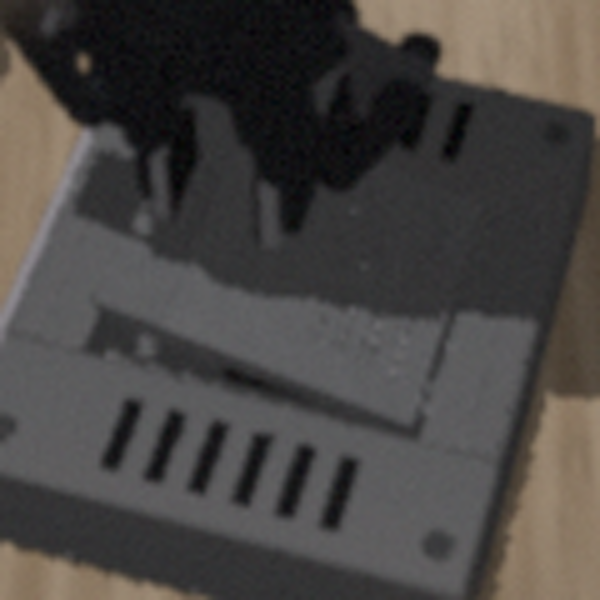

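The door's outer +x/+y corner is now at crop (97,302), about pixel (209.4,320.4). The hinge-end corner is at (413,432). I'll turn this into an angle by casting the ray onto the plane of the door's near edge.

Run:
```python
from h import *
t=np.radians(11.5);ex=np.array([np.cos(t),np.sin(t),0]);ey=np.array([-np.sin(t),np.cos(t),0])
O=np.array([.5812,.2195,0])
def edge(uv,yl):  # ray onto vertical plane y_local=yl
    C=bot.camera_info("scene")["extrinsics"][:3,3];d=ray("scene",uv,0)[0]-C
    p=C+d*((yl-(C-O)@ey)/(d@ey)); return (p-O)@ex*1e3,p[2]*1e3
a=np.array(edge(((97+.5)/5-.5+190,(302+.5)/5-.5+260),.042));b=np.array(edge(((413+.5)/5-.5+190,(432+.5)/5-.5+260),.042))
print(a,b,np.degrees(np.arctan2(*(a-b)[::-1])))
to(.6006,.2231,.12,101.5)
```

```text
[46.8504 83.1842] [-55.0395  54.3467] 15.802893832681503
t9.30 [0.6006 0.2231 0.1106] [-179.9534   -0.9009  101.4393] F [ 5.8917  1.0762 -7.013 ] op 0.0266 -> shift [-0.     -0.     -0.0094] turn -0.1
```

```bash
echo '{"plan":[[0,-0.0005,-0.0013,0,0.02],[0,-0.001,-0.0026,0,0.02],[0,-0.0017,-0.004,0,0.02],[0,-0.0017,-0.004,0,0.02],[0,-0.0017,-0.004,0,0.02]]}' | python3 drive.py
python3 -c "
from h import *
a=bot.camera('scene'); cv2.imwrite('pics/s5.png',cv2.resize(a[290:360,190:290],None,fx=8,fy=8,interpolation=cv2.INTER_CUBIC))"
```

```text
time: 9.72
ee_pos: [0.5987, 0.2227, 0.1145]
tcp_rot: [-179.9, -0.9, 101.4]
wrist_force: [5.3, 1.0, -5.1]
opening: 0.0267
grasp_force: 38.3
```

View pics/s5.png

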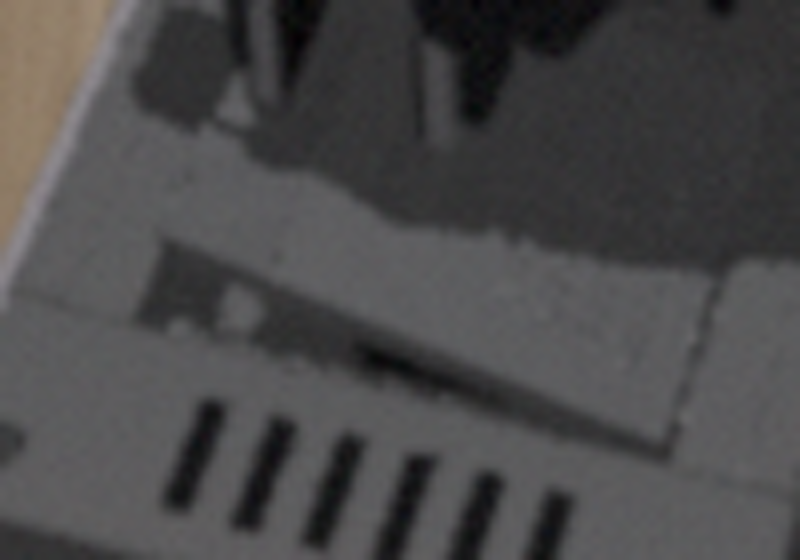

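Door corner at crop (165,240), hinge-end corner at (668,458).

Run:
```python
from h import *
t=np.radians(11.5);ex=np.array([np.cos(t),np.sin(t),0]);ey=np.array([-np.sin(t),np.cos(t),0])
O=np.array([.5812,.2195,0])
def edge(uv,yl):
    C=bot.camera_info("scene")["extrinsics"][:3,3];d=ray("scene",uv,0)[0]-C
    p=C+d*((yl-(C-O)@ey)/(d@ey)); return np.array([(p-O)@ex*1e3,p[2]*1e3])
f=lambda x,y:((x+.5)/8-.5+190,(y+.5)/8-.5+290)
a=edge(f(165,240),.042);b=edge(f(668,458),.042);print(a,b,np.degrees(np.arctan2(*(a-b)[::-1])))
for th in(0,10,14,16,18,20):
    c,s=np.cos(np.radians(th)),np.sin(np.radians(th));v=[]
    for x,z in((108.5,3),(2.5,3)):
        q=np.array([c*x-s*z-55,s*x+c*z+55])/1e3; v.append(proj("scene",O+ex*q[0]+ey*.042+[0,0,q[1]])[0])
    print(th,*v)
```

```text
[44.6763 85.5694] [-56.4556  52.4484] 18.133788308933873
0 [206.4704 327.0691] [270.6477 344.4603]
10 [206.662  321.3768] [270.9966 344.4354]
14 [207.3032 319.2371] [271.147  344.4371]
16 [207.7475 318.2029] [271.2242 344.4404]
18 [208.2748 317.1946] [271.3025 344.4454]
20 [208.8855 316.2138] [271.3819 344.452 ]
```

The angle is about 18°. Drawing the door out along its own plane, then up.

```bash
echo '{"plan":[[0,0.003,-0.001,0,0.02],[0,0.006,-0.002,0,0.02],[0,0.009,-0.003,0,0.02],[0,0.012,-0.004,0,0.02],[0,0.015,-0.005,0,0.02]]}' | python3 drive.py
echo '{"plan":[[0,0.003,-0.001,0,0.02],[0,0.004,-0.002,0,0.02],[0,0.004,-0.006,0,0.02],[0,0.004,-0.012,0,0.02],[0,0.004,-0.018,0,0.02]]}' | python3 drive.py
python3 -c "
from h import *
a=bot.camera('scene'); cv2.imwrite('pics/s6.png',cv2.resize(a[230:390,170:330],None,fx=3.5,fy=3.5,interpolation=cv2.INTER_CUBIC))"
```

```text
time: 10.18
ee_pos: [0.6138, 0.2257, 0.1198]
tcp_rot: [-179.9, -0.9, 101.4]
wrist_force: [0.2, -0.5, -1.0]
opening: 0.0267
grasp_force: 34.9
time: 10.6
ee_pos: [0.6172, 0.226, 0.1377]
tcp_rot: [-179.9, -0.9, 101.4]
wrist_force: [-0.1, -0.8, -0.4]
opening: 0.0267
grasp_force: 34.9
```

View pics/s6.png

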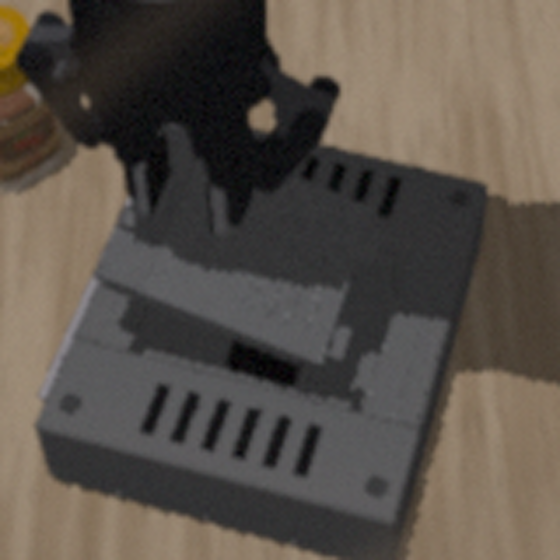

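The door is out and held, its hinge end still sagging a little at (325,360). I'll raise it, then carry it to the bare table between the radio and the charger.

```bash
echo '{"plan":[[0,0,-0.012,0,0.02],[0,0,-0.024,0,0.02],[0,0,-0.034,0,0.02],[0,-0.005,-0.036,0,0.02],[-0.01,-0.01,-0.036,0,0.02]]}' | python3 drive.py
echo '{"plan":[[-0.02,-0.005,0,0,0.02],[-0.045,-0.015,0,0,0.02],[-0.075,-0.025,0,0,0.02],[-0.105,-0.033,0,0,0.02],[-0.13,-0.04,0,0,0.02]]}' | python3 drive.py
echo '{"plan":[[-0.025,-0.01,0,0,0.02],[-0.055,-0.02,0,0,0.02],[-0.08,-0.026,0,0,0.02],[-0.1,-0.032,0,0,0.02],[-0.105,-0.032,0,0,0.02]]}' | python3 drive.py
python3 - <<'E'
from h import *
to(.5855,-.03,.12,101.4)
a=bot.camera('scene'); cv2.imwrite('pics/s7.png',np.hstack([cv2.resize(a[130:270,200:360],(400,350)),cv2.resize(bot.camera("top")[150:290,220:380],(400,350))]))
E
```

```text
time: 11.07
ee_pos: [0.6097, 0.2148, 0.1743]
tcp_rot: [-180.0, -0.9, 101.5]
wrist_force: [0.8, -1.0, -1.1]
opening: 0.0268
grasp_force: 34.9
time: 11.48
ee_pos: [0.5951, 0.076, 0.1705]
tcp_rot: [-179.8, -0.9, 101.4]
wrist_force: [0.0, 0.1, -1.0]
opening: 0.0266
grasp_force: 34.9
time: 11.9
ee_pos: [0.5844, -0.0342, 0.169]
tcp_rot: [-179.8, -0.9, 101.3]
wrist_force: [-0.7, -0.4, -1.1]
opening: 0.0266
grasp_force: 34.9
t11.90 [ 0.5844 -0.0342  0.169 ] [-179.8134   -0.865   101.2752] F [-0.7192 -0.4201 -1.0991] op 0.0266 -> shift [0.0039 0.0019 0.049 ] turn -0.1
```

View pics/s7.png

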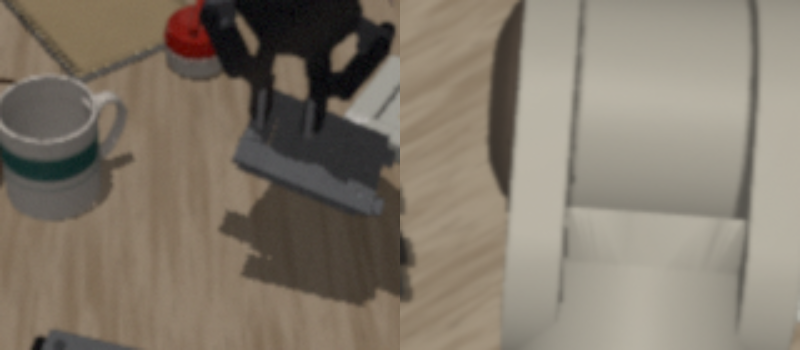

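The right half of this picture is just the arm from above. On the left, the door is held securely, tongue end a little low, well clear of the mug and charger. Lowering it.

```bash
echo '{"plan":[[0,0,0.02,0,0.02],[0,0,0.045,0,0.02],[0,0,0.07,0,0.02],[0,0,0.085,0,0.02],[0,0,0.093,0,0.02]]}' | python3 drive.py | grep -E "ee|wr|op"
echo '{"plan":[[0,0,0.004,0,0.02],[0,0,0.008,0,0.02],[0,0,0.012,0,0.02],[0,0,0.012,0,0.02]]}' | python3 drive.py| grep -E "ee|wr|op"
echo '{"plan":[[0,0,0.003,0,0.02],[0,0,0.006,0,0.02],[0,0,0.006,0,0.02]]}' | python3 drive.py| grep -E "ee|wr|op"
echo '{"plan":[[0,0,0.002,0,0.02],[0,0,0.004,0,0.02],[0,0,0.004,0,0.02]]}' | python3 drive.py| grep -E "ee|wr|op"
```

```text
ee_pos: [0.5838, -0.0282, 0.0736]
wrist_force: [-0.1, 0.5, -1.0]
opening: 0.0268
ee_pos: [0.5853, -0.0291, 0.0645]
wrist_force: [0.3, 1.1, -0.9]
opening: 0.027
ee_pos: [0.5862, -0.0292, 0.0593]
wrist_force: [2.1, 0.1, 6.2]
opening: 0.0267
ee_pos: [0.5867, -0.0291, 0.056]
wrist_force: [3.5, 1.4, 5.5]
opening: 0.0266
```

```bash
echo '{"plan":[[0,0,0.002,0,0.02],[0,0,0.004,0,0.02],[0,0,0.006,0,0.02],[0,0,0.006,0,0.02]]}' | python3 drive.py| grep -E "ee|wr|op"
echo '{"plan":[[0,0,0.002,0,0.02],[0,0,0.004,0,0.02],[0,0,0.006,0,0.02],[0,0,0.006,0,0.02]]}' | python3 drive.py| grep -E "ee|wr|op"
echo '{"plan":[[0,0,0.002,0,0.02],[0,0,0.003,0,0.02],[0,0,0.003,0,0.02]]}' | python3 drive.py| grep -E "ee|wr|op"
```

```text
ee_pos: [0.5866, -0.0291, 0.0498]
wrist_force: [3.7, 0.6, 6.5]
opening: 0.0265
ee_pos: [0.5863, -0.029, 0.0436]
wrist_force: [4.6, -0.2, 5.9]
opening: 0.0262
ee_pos: [0.5865, -0.0289, 0.0409]
wrist_force: [3.4, 0.8, 5.9]
opening: 0.0263
```

```bash
echo '{"plan":[[0,0,0.002,0,0.02],[0,0,0.003,0,0.02],[0,0,0.003,0,0.02]]}' | python3 drive.py| grep -E "ee|wr|op"
echo '{"plan":[[0,0,0.001,0,0.02],[0,0,0.002,0,0.02],[0,0,0.002,0,0.02]]}' | python3 drive.py| grep -E "ee|wr|op"
```

```text
ee_pos: [0.5868, -0.0289, 0.0382]
wrist_force: [4.5, 2.0, 6.4]
opening: 0.0262
ee_pos: [0.5869, -0.0289, 0.0377]
wrist_force: [-0.6, 0.8, 17.1]
opening: 0.0267
```

Force rose at the flat height, so I'll release gently and rise.

```bash
echo '{"plan":[[0,0,-0.001,0,0.03],[0,0,-0.001,0,0.034],[0,0,-0.001,0,0.038],[0,0,-0.001,0,0.044],[0,0,-0.001,0,0.05]]}' | python3 drive.py 20| grep -E "ee|wr|op"
echo '{"plan":[[0,0,-0.005,0,0.05],[0,0,-0.015,0,0.05],[0,0,-0.035,0,0.05],[0,0,-0.07,0,0.05],[0,0,-0.11,0,0.06]]}' | python3 drive.py| grep -E "ee|wr|op"
echo '{"plan":[[0.03,0,-0.005,0,0.06],[0.065,0.01,-0.005,0,0.06],[0.105,0.02,-0.005,0,0.06],[0.14,0.025,-0.005,0,0.06],[0.18,0.03,-0.005,0,0.06]]}' | python3 drive.py
python3 - <<'E'
from h import *
cv2.imwrite("pics/s8.png",cv2.resize(bot.camera('scene')[120:330,150:430],None,fx=2.8,fy=2.8))
cv2.imwrite("pics/top8.png",bot.camera("top"))
to(.5812,.2195,.11,11.5)
E
```

```text
ee_pos: [0.5846, -0.0289, 0.0349]
wrist_force: [-0.4, 1.1, -0.6]
opening: 0.0496
ee_pos: [0.5844, -0.0305, 0.1457]
wrist_force: [1.1, 0.5, 0.5]
opening: 0.0593
time: 15.92
ee_pos: [0.5793, 0.153, 0.1544]
tcp_rot: [-179.9, -0.9, 101.4]
wrist_force: [0.5, 0.3, 1.0]
opening: 0.0599
grasp_force: 0.0
t16.02 [0.5787 0.1567 0.1541] [-179.9324   -0.9675  101.7273] F [-0.0747 -0.9435 -0.3582] op 0.0603 -> shift [0.061  0.0152 0.0441] turn 90.2
```

View pics/s8.png

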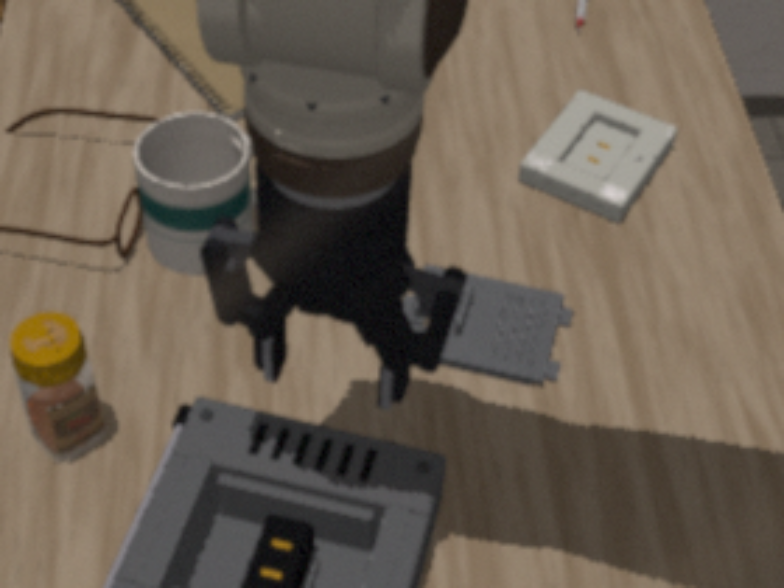

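The door lies flat, outer face up, at about (500,320). The pack is visible in the bay at (285,550). I'll move over it with the fingers along the radio's x.

```bash
echo '{"plan":[[0.02,0.005,0,0,0.06],[0.04,0.01,0,0,0.06],[0.06,0.015,0,0,0.06],[0.06,0.015,0,0,0.06],[0.06,0.015,0,0,0.06]]}' | python3 drive.py >/dev/null
python3 -c "
from h import *
to(.5812,.2195,.0485,101.5)"
```

```text
t16.43 [0.5821 0.214  0.1546] [-179.8881   -0.8866  101.5218] F [ 0.1017 -0.7907 -0.0534] op 0.0601 -> shift [0.0055 0.0002 0.1061] turn 0.0
```

```bash
echo '{"plan":[[0.003,0,0.015,0,0.055],[0.0055,0,0.035,0,0.055],[0.0055,0,0.055,0,0.055],[0.0055,0,0.072,0,0.055],[0.0055,0,0.08,0,0.055]]}' | python3 drive.py |grep -E "ee|wr"
echo '{"plan":[[0,0,0.008,0,0.055],[0,0,0.016,0,0.055],[0,0,0.022,0,0.055],[0,0,0.026,0,0.055],[0,0,0.026,0,0.055]]}' | python3 drive.py |grep -E "ee|wr"
python3 -c "
from h import *
to(.5812,.2195,.0485,101.5)"
```

```text
ee_pos: [0.5798, 0.2187, 0.0721]
wrist_force: [-0.5, 0.7, 0.1]
ee_pos: [0.5803, 0.2204, 0.0476]
wrist_force: [-0.2, 0.2, 0.3]
t17.27 [0.5803 0.2204 0.0476] [-179.8415   -0.8886  101.437 ] F [-0.1587  0.2075  0.267 ] op 0.0551 -> shift [-0.001   0.0007 -0.0009] turn -0.1
```

```bash
echo '{"plan":[[-0.001,0.0007,-0.001,0,0.04],[-0.001,0.0007,-0.001,0,0.03],[-0.001,0.0007,-0.001,0,0.02],[-0.001,0.0007,-0.001,0,0.02],[-0.001,0.0007,-0.001,0,0.02]]}' | python3 drive.py 30
echo '{"plan":[[0,0,0,0,0.02],[0,0,0,0,0.02],[0,0,0,0,0.02]]}' | python3 drive.py
```

```text
time: 17.68
ee_pos: [0.5819, 0.2198, 0.0501]
tcp_rot: [-180.0, -0.9, 101.4]
wrist_force: [-0.1, -1.0, 6.4]
opening: 0.029
grasp_force: 31.8
time: 17.93
ee_pos: [0.5818, 0.2198, 0.0501]
tcp_rot: [-180.0, -0.9, 101.4]
wrist_force: [-0.6, 0.3, 5.8]
opening: 0.029
grasp_force: 31.8
```

```bash
echo '{"plan":[[0,0,-0.005,0,0.02],[0,0,-0.02,0,0.02],[0,0,-0.045,0,0.02],[0,0,-0.075,0,0.02],[0,0,-0.11,0,0.02]]}' | python3 drive.py
echo '{"plan":[[-0.025,-0.007,0,0,0.02],[-0.055,-0.016,0,0,0.02],[-0.085,-0.025,0,0,0.02],[-0.115,-0.034,0,0,0.02],[-0.147,-0.043,0,0,0.02]]}' | python3 drive.py |grep -E "ee|op"
echo '{"plan":[[-0.03,-0.009,0,0,0.02],[-0.06,-0.018,0,0,0.02],[-0.09,-0.026,0,0,0.02],[-0.12,-0.035,0,0,0.02],[-0.147,-0.043,0,0,0.02]]}' | python3 drive.py |grep -E "ee|op"
echo '{"plan":[[-0.03,-0.009,0,0,0.02],[-0.06,-0.018,0,0,0.02],[-0.09,-0.026,0,0,0.02],[-0.12,-0.035,0,0,0.02],[-0.135,-0.041,0,0,0.02]]}' | python3 drive.py |grep -E "ee|op"
echo '{"plan":[[0,0,0,5,0.02],[0,0,0,10,0.02],[0,0,0,15.4,0.02],[0,0,0,15.4,0.02]]}' | python3 drive.py
python3 - <<'E'
from h import *
to(.5438,-.2374,.08,86)
a=cv2.imread("pics/top0.png");hsv=cv2.cvtColor(a,cv2.COLOR_BGR2HSV)
x0,y0=355,220;c=a[y0:295,x0:440]
m=((hsv[y0:295,x0:440,1]<45)&(hsv[y0:295,x0:440,2]>120)).astype(np.uint8)
C=max(cv2.findContours(m,cv2.RETR_EXTERNAL,cv2.CHAIN_APPROX_NONE)[0],key=cv2.contourArea)
P=ray("top",C[:,0]+[x0,y0],.022)[:,:2]
r=cv2.minAreaRect((P*1000).astype(np.float32));print(r, proj("top",[[.5438,-.2374,.022]]))
E
```

```text
time: 18.35
ee_pos: [0.5809, 0.2177, 0.1586]
tcp_rot: [-179.7, -0.9, 101.4]
wrist_force: [0.8, 0.1, -1.4]
opening: 0.0294
grasp_force: 30.8
ee_pos: [0.5683, 0.0644, 0.1567]
opening: 0.0291
ee_pos: [0.5553, -0.0888, 0.1546]
opening: 0.0291
ee_pos: [0.5419, -0.2304, 0.1523]
opening: 0.0292
time: 19.93
ee_pos: [0.5422, -0.2277, 0.1524]
tcp_rot: [-179.6, -0.8, 85.8]
wrist_force: [0.2, 0.9, -2.1]
opening: 0.0293
grasp_force: 30.8
t19.93 [ 0.5422 -0.2277  0.1524] [-179.591    -0.8484   85.7781] F [ 0.187   0.8875 -2.0539] op 0.0293 -> shift [-0.0096  0.0023  0.0724] turn -0.2
((544.1085815429688, -237.14407348632812), (113.74330139160156, 92.04695892333984), 85.31263732910156) [[396.0292 257.8639]]
```

```bash
echo '{"plan":[[-0.005,0.001,0.015,0,0.02],[-0.0098,0.0025,0.03,0,0.02],[-0.0098,0.0025,0.05,0,0.02],[-0.0098,0.0025,0.068,0,0.02],[-0.0098,0.0025,0.078,0,0.02]]}' | python3 drive.py >/dev/null
echo '{"plan":[[0,0,0.003,0,0.02],[0,0,0.004,0,0.02],[0,0,0.004,0,0.02]]}' | python3 drive.py >/dev/null
python3 - <<'E'
from h import *
to(.544,-.2373,.0501,85.8)
cv2.imwrite("pics/s9.png",cv2.resize(bot.camera('scene')[110:220,310:420],None,fx=5,fy=5,interpolation=cv2.INTER_CUBIC))
E
```

```text
t20.60 [ 0.5442 -0.2363  0.0713] [-179.6849   -0.8172   86.0973] F [-0.5022 -0.7411 -2.1173] op 0.0292 -> shift [-0.001  -0.0002  0.0212] turn 0.3
```

View pics/s9.png

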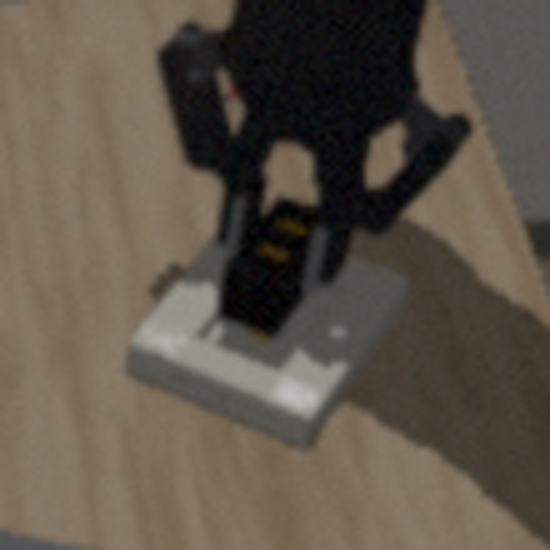

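The pack hangs at (260,290), square over the recess. That was my eleventh picture, one over the limit, so from here I'll check only with numbers. Lowering while watching the force.

```bash
echo '{"plan":[[-0.001,0,0.004,0.3,0.02],[-0.001,0,0.008,0.3,0.02],[-0.001,0,0.012,0.3,0.02],[-0.001,0,0.012,0.3,0.02]]}' | python3 drive.py |grep -E "ee|wr"
echo '{"plan":[[0,0,0.002,0,0.02],[0,0,0.004,0,0.02],[0,0,0.006,0,0.02],[0,0,0.006,0,0.02]]}' | python3 drive.py |grep -E "ee|wr"
echo '{"plan":[[0,0,0.001,0,0.02],[0,0,0.002,0,0.02],[0,0,0.002,0,0.02]]}' | python3 drive.py |grep -E "ee|wr"
```

```text
ee_pos: [0.5434, -0.237, 0.0576]
wrist_force: [-0.4, -0.0, -0.8]
ee_pos: [0.5436, -0.2369, 0.0521]
wrist_force: [-0.3, -0.0, -1.9]
ee_pos: [0.5437, -0.237, 0.0504]
wrist_force: [-0.0, -0.1, -2.2]
```

```bash
echo '{"plan":[[0,0,0.001,0,0.02],[0,0,0.001,0,0.02],[0,0,0.001,0,0.02]]}' | python3 drive.py |grep -E "ee|wr"
echo '{"plan":[[0,0,0.001,0,0.02],[0,0,0.001,0,0.02],[0,0,0.001,0,0.02]]}' | python3 drive.py |grep -E "ee|wr"
```

```text
ee_pos: [0.5438, -0.237, 0.0501]
wrist_force: [-2.9, 0.3, 4.4]
ee_pos: [0.5438, -0.2371, 0.0501]
wrist_force: [-5.7, 1.8, 11.3]
```

The contact height matches the recess floor. Releasing and backing off.

```bash
echo '{"plan":[[0,0,-0.001,0,0.032],[0,0,-0.001,0,0.036],[0,0,-0.001,0,0.042],[0,0,-0.001,0,0.05],[0,0,-0.001,0,0.05]]}' | python3 drive.py 20|grep -E "ee|wr|op"
echo '{"plan":[[0,0,-0.004,0,0.05],[0,0,-0.015,0,0.05],[0,0,-0.035,0,0.05],[0,0,-0.06,0,0.05],[0,0,-0.09,0,0.05]]}' | python3 drive.py |grep -E "ee|wr|op"
echo '{"plan":[[-0.03,-0.02,-0.01,0,0.05],[-0.06,-0.05,-0.02,0,0.05],[-0.09,-0.08,-0.02,0,0.05],[-0.12,-0.11,-0.02,0,0.05],[-0.15,-0.14,-0.02,0,0.05]]}' | python3 drive.py |grep -E "ee|wr|op"
echo '{"plan":[[-0.03,-0.02,0,0,0.05],[-0.06,-0.05,0,0,0.05],[-0.09,-0.08,0,0,0.05],[-0.11,-0.11,0,0,0.05],[-0.11,-0.11,0,0,0.05]]}' | python3 drive.py |grep -E "ee|wr|op"
python3 - <<'E'
from h import *
a=bot.camera("top");cv2.imwrite("pics/topE.png",a);b=cv2.imread("pics/top0.png")
# pack: dark blob within the charger region
g=a.max(2);m=np.zeros_like(g);m[225:290,360:432]=(g[225:290,360:432]<75)
C=max(cv2.findContours(m,cv2.RETR_EXTERNAL,cv2.CHAIN_APPROX_NONE)[0],key=cv2.contourArea)
print("pack",cv2.boundingRect(C),cv2.minAreaRect((ray("top",C[:,0],.042)[:,:2]*1000).astype(np.float32)))
print("expected centre px",proj("top",[[.544,-.2371,.042]]))
for n,(x,y,w,h) in dict(jar=(165,120,45,50),mug=(255,105,70,60),timer=(365,135,45,42),radio=(110,180,40,110)).items():
    print(n,cv2.absdiff(a,b)[y:y+h,x:x+w].mean())
# door: grey low-saturation blob on the table
h=cv2.cvtColor(a,cv2.COLOR_BGR2HSV);r=np.zeros_like(g);s=np.s_[185:310,230:350]
r[s]=(h[s][...,1]<50)*255;r=cv2.morphologyEx(r,cv2.MORPH_OPEN,np.ones((3,3)))
C=max(cv2.findContours(r,cv2.RETR_EXTERNAL,cv2.CHAIN_APPROX_NONE)[0],key=cv2.contourArea)
print("door",cv2.minAreaRect((ray("top",C[:,0],.009)[:,:2]*1000).astype(np.float32)))
E
```

```text
ee_pos: [0.5437, -0.2369, 0.0492]
wrist_force: [0.2, -0.8, -0.1]
opening: 0.0501
ee_pos: [0.5436, -0.2381, 0.1403]
wrist_force: [0.6, -0.2, -0.0]
opening: 0.0502
ee_pos: [0.3954, -0.3761, 0.1598]
wrist_force: [0.2, -0.8, -0.4]
opening: 0.05
ee_pos: [0.2741, -0.4795, 0.1584]
wrist_force: [0.7, -0.1, 0.1]
opening: 0.0501
pack (381, 250, 33, 16) ((543.5472412109375, -234.21275329589844), (63.02122116088867, 28.812944412231445), 85.88867950439453)
expected centre px [[398.2586 257.507 ]]
jar 1.792148148148148
mug 1.8930952380952382
timer 1.572310405643739
radio 3.0081818181818183
door ((556.1134033203125, -34.05168914794922), (122.4517822265625, 86.2998275756836), 11.490565299987793)
```

```bash
python3 -c "
from workcell import bot
print(bot.job_done())"
```

```text
the job is handed in; nothing more can be done
None
```

I've handed the job in: the door was swung up to about 18°, drawn out and laid flat, outer face up, and the pack is in the charger recess with the mug, jar and timer unmoved; I viewed 11 pictures, one over the limit of 10.

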